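# Build the sample press stack on the round stand

### The arm

A 7-joint arm with a two-finger parallel gripper is mounted at the origin on the work surface. World frame = base frame: x ahead of the robot, y to its left, z up, the work surface at z = 0. Lengths are in m, angles in rad, forces in N, time in s.
With the tool pointing down it reaches from about 0.425 to 0.825 m from the base axis. Payload 3.6 kg.
Tool frame: the origin (TCP) lies at the very end of the fingers, on their centre line; the grasp point (between the pads) lies 19 mm behind it; z points along the fingers, y is the direction in which the jaws open and shut (so a half turn about z gives the same grasp; the last joint's range is limited). The gripper opens to 93 mm and grips with 3 to 60 N. Pads are 15 mm wide; open, the fingers measure 128 mm over their backs; the gripper's body (75 mm by 188 mm) begins 65 mm behind the grasp point.
Start: joints at [1.313, 0.615, -0.013, 1.423, 0.008, 1.103, -0.04], TCP at [0.149, -0.633, 0.219] pointing down, gripper open.
Joint ranges: [-3.12, 3.12], [-0.3, 2.06], [-1.34, 1.32], [0.26, 2.42], [-1.36, 4.5], [0.01, 1.98], [-2.84, 2.84]. Speed limits (rad/s): [2.79, 2.79, 3.14, 3.14, 3.14, 3.14, 3.14].

### API

Orientations are given as [roll, pitch, yaw] about the fixed x, y, z axes, in that order (R = Rz(yaw) Ry(pitch) Rx(roll)).
In Python, from bench import readout, viewer, job_done gives the robot as it stands. The module is installed in compiled form; this text tells all that it offers.
- The arm moves only by the tool servo_tool, never from a script. Its argument "targets" is a list that holds one entry, the list of rows, each a list of 4 numbers: the shift along the tool's x, y, z each as a share of 50 cm, from -1 to 1, then the turn about the tool's z as a share of 180 degrees, from -1 to 1. A call has 1 to 10 rows; each row is the pose to reach, as a shift and turn from the pose measured when the call began, along the tool's axes at that moment, turning the shorter way round; what a row does not reach only later rows make up. A row lasts 1/12 s, in which the tool goes at most 41.7 mm and 7.16 degrees, less where a joint would pass 70% of its speed; a pose out of reach is approached as far as the arm can. A call with a number of a shift or a turn outside -1 to 1 is refused whole. A call with a gripper value outside its range is refused whole. "grip" is the gripper's target within -1 to 1 (fully open at 1, half-way at 0, shut at -1), set as the call begins (left out, the last holds). The fingers move at their own pace and stop on an object; "force" is the grip in N (left out, the last holds). Time passes only in rows, so rows that repeat a pose let the fingers close. It gives the time, the measured TCP pose, the force and the opening at its end, in the units of the state.
- readout.read_state(): the state, without advancing time (a new reading comes with each control period).
- viewer.read_camera(name): name is "scene" or "top"; returns the picture (400x640x3 uint8, red, green, blue); there is no depth.
- viewer.camera_model(name): a dict with "vfov" (degrees; the focal length in pixels is half the picture's height over the tangent of half this angle, whatever the lens; pixels are square), "cx", "cy" (the principal point, pixels), "D" ([k1, k2, p1, p2, k3] as OpenCV has them; the pictures are not rectified), "rvec" (rotation vector, rad) and "tvec" (3), from world to camera coordinates, as OpenCV has them. Camera axes: x right, y down, z forward; pixel columns grow to the right and rows downward; lengths in m; the calibration is good to about 2 mm. A picture is of the moment at which its call begins. camera_model takes no time and is no camera call.
- job_done(): hands the job in, once; it reports no verdict.
The state is a dict: "time": time; "q": joint angles; "dq": joint speeds; "joint_torque": joint torques, N m; "eef_pos": TCP position; "orientation": TCP orientation; "ft_force": force on the tool from outside, world axes, zero at the start; "moment": the same for the moment, N m; "width": opening from 0.0 (shut) to 1.0 (fully open).
Only numpy, scipy, OpenCV 4.12 (cv2) and the standard library are available. Lean on these libraries where they do the work, as an engineer would, in place of code of your own. Each camera call takes 0.05 s, during which the arm holds its last target.

### The job

Get the narrow rubber sample ready for pressing on the round steel stand, building up in this order: stand the flat aluminium ring centrally on it, set the narrow rubber disc inside the ring, put the steel plate centrally on the disc with its stem upwards, and last thread the brass weight over the stem so that it rests on the plate. Lower each part into place rather than dropping it, let each go before you fetch the next, and leave the wide rubber disc and the amber vial where they stand.

Things in the scene. Friction and masses are not known exactly. Their poses are not given: they have to be found in the camera images.
- round_top (a point): Round dark steel stand, fixed to the bench: flange 104 mm across, 6 mm high, carrying a flat round top 90 mm across, 18 mm above the bench. The point is the centre of the top face, z up. Its place varies and may be exchanged with that of the square stand.
- square_top (a point): Square dark steel stand, fixed, not used: foot 104 mm square, flat top 88 mm square, 18 mm above the bench. The point is the centre of its top face.
- ring_mid (a point): Loose flat aluminium ring: 60 mm outside, 46 mm bore, 12 mm high, about 45 g, lying flat on the bench. The point is on its axis, half-way up (6 mm above its underside); z is its axis.
- puck_mid (a point): Narrow rubber disc (the sample), black, rigid: 36 mm diameter, 26 mm high, about 35 g, standing flat on the bench. The point is its centre (13 mm above its underside); z is its axis. In the ring it has 5 mm of play all round and stands 14 mm proud of the ring.
- wide_puck_mid (a point): Wide rubber disc, black, to be left alone: 56 mm diameter, 26 mm high; it does not fit the ring. The point is its centre (13 mm above its underside).
- plate_mid (a point): Loose steel press plate with a stem: round plate 50 mm diameter, 8 mm thick, with an upright stem 14 mm diameter rising 38 mm from the middle of its upper face (46 mm over all; the last 3 mm of the stem taper), about 165 g, standing on the bench stem up. The point is on its axis 23 mm above its underside; z points up the stem.
- weight_mid (a point): Loose brass weight, a thick ring: 56 mm outside, 24 mm bore right through, 26 mm high, about 380 g, lying flat on the bench. The point is on its axis, half-way up (13 mm above its underside); z is its axis. On the stem it has 5 mm of play all round.
- vial_mid (a point): Small amber glass vial with a white cap, 28 mm diameter, 48 mm high, standing upright, to be left alone. The point is on its axis 24 mm above its underside.

How it is judged:
On the way, in this order (a step that is already met when the one before it is completed fails the run):
1. the ring lies flat and released, centred on the round stand (horizontal distance between ring_mid and round_top below 0.013 m and z of ring_mid in the frame of round_top between 0.002 and 0.01 m and angle between ring_mid's own z axis and vertical below 0.12 rad and contact force between the fingers and ring below 0.1 N and linear speed of ring below 0.02 m/s), for 0.2 s.
2. the narrow disc stands flat and released inside the ring (horizontal distance between ring_mid and round_top below 0.013 m and z of ring_mid in the frame of round_top between 0.002 and 0.01 m and angle between each of ring_mid, puck_mid's own z axis and vertical below 0.12 rad and horizontal distance between puck_mid and ring_mid below 0.008 m and z of puck_mid in the frame of round_top between 0.009 and 0.017 m and contact force between the fingers and puck below 0.1 N and linear speed of puck below 0.02 m/s), for 0.2 s.
3. the plate rests flat and released on the disc, stem up (horizontal distance between ring_mid and round_top below 0.013 m and z of ring_mid in the frame of round_top between 0.002 and 0.01 m and angle between each of ring_mid, puck_mid, plate_mid's own z axis and vertical below 0.12 rad and horizontal distance between puck_mid and ring_mid below 0.008 m and z of puck_mid in the frame of round_top between 0.009 and 0.017 m and horizontal distance between plate_mid and ring_mid below 0.012 m and z of plate_mid in the frame of round_top between 0.045 and 0.053 m and contact force between the fingers and plate below 0.1 N and linear speed of plate below 0.02 m/s), for 0.2 s.
4. the weight rests on the plate around the stem, released (horizontal distance between ring_mid and round_top below 0.013 m and z of ring_mid in the frame of round_top between 0.002 and 0.01 m and angle between each of ring_mid, puck_mid, plate_mid, weight_mid's own z axis and vertical below 0.12 rad and horizontal distance between puck_mid and ring_mid below 0.008 m and z of puck_mid in the frame of round_top between 0.009 and 0.017 m and horizontal distance between plate_mid and ring_mid below 0.012 m and z of plate_mid in the frame of round_top between 0.045 and 0.053 m and horizontal distance between weight_mid and plate_mid below 0.008 m and z of weight_mid in the frame of round_top between 0.043 and 0.051 m and contact force between the fingers and weight below 0.1 N and linear speed of weight below 0.02 m/s), for 0.2 s.
At the end, for the whole second after the job is handed in: Ring flat on the round stand, within 13 mm of its centre; narrow disc on the stand inside it (axes within 8 mm); plate on the disc, stem up, within 12 mm of the ring's axis; weight on the plate around the stem (8 mm). Heights to 4 mm, level to 0.12 rad, released, at rest (horizontal distance between ring_mid and round_top below 0.013 m and z of ring_mid in the frame of round_top between 0.002 and 0.01 m and angle between each of ring_mid, puck_mid, plate_mid, weight_mid's own z axis and vertical below 0.12 rad and horizontal distance between puck_mid and ring_mid below 0.008 m and z of puck_mid in the frame of round_top between 0.009 and 0.017 m and horizontal distance between plate_mid and ring_mid below 0.012 m and z of plate_mid in the frame of round_top between 0.045 and 0.053 m and horizontal distance between weight_mid and plate_mid below 0.008 m and z of weight_mid in the frame of round_top between 0.043 and 0.051 m and linear speed of each of ring, puck, plate, weight below 0.02 m/s); the robot touches nothing.
It fails at once if the wide disc was moved by more than 20 mm (distance of wide_puck_mid from where it was at the start of the episode above 0.02 m).
It fails at once if the vial was moved by more than 20 mm or knocked over (distance of vial_mid from where it was at the start of the episode above 0.02 m).
It fails at once if a part of the stack was dropped (over 0.6 m/s out of the fingers) ((linear speed of ring above 0.6 m/s and contact force between the fingers and ring below 0.1 N) or (linear speed of puck above 0.6 m/s and contact force between the fingers and puck below 0.1 N) or (linear speed of plate above 0.6 m/s and contact force between the fingers and plate below 0.1 N) or (linear speed of weight above 0.6 m/s and contact force between the fingers and weight below 0.1 N)).
It also fails if it takes over 120 s, if anything falls off the work surface, if the arm or the gripper's body presses on something with over 40 N, if the wrist force passes 120 N, or if a joint passes its speed limit or range.

## Working session

There is one attempt and no reset: what is moved stays moved. The work goes in short steps, Python scripts to look and compute and a tool call to move; the robot and the scene stay as the last step left them, time stands still between calls to the robot, and variables do not carry over. Pictures are saved under pics/ and viewed, and the job is handed in when it is done.

Besides the shell and the picture viewer there is one more tool, called after "Emit:" as name([rows], argument=value, ...), one row to a line, values as JSON. servo_tool: Moves the arm, as the interface text tells. Shift numbers are shares of 50 cm and turn numbers shares of 180 degrees, none past 1 either way. Its arguments: {"type":"object","properties":{"targets":{"type":"array","items":{"type":"array","items":{"type":"array","items":{"type":"number","minimum":-1,"maximum":1}}}},"grip":{"type":"number"},"force":{"type":"number"}},"required":["targets"]}

```bash
mkdir -p pics; cat > h.py <<'E'
import numpy as np, cv2
from bench import readout, viewer
def cam(n):
    m=viewer.camera_model(n); f=200/np.tan(np.radians(m['vfov'])/2)
    K=np.array([[f,0,m['cx']],[0,f,m['cy']],[0,0,1.]]); return K,np.array(m['D'],float),np.array(m['rvec'],float),np.array(m['tvec'],float)
def snap(n,name):
    im=viewer.read_camera(n); cv2.imwrite(f'pics/{name}.png',im[:,:,::-1]); return im
def proj(n,P):
    K,D,r,t=cam(n); return cv2.projectPoints(np.array(P,float).reshape(-1,3),r,t,K,D)[0].reshape(-1,2)
def back(n,uv,z):
    K,D,r,t=cam(n); u=cv2.undistortPoints(np.array(uv,float).reshape(-1,1,2),K,D).reshape(-1,2)
    R=cv2.Rodrigues(r)[0]; c=-R.T@t; d=np.c_[u,np.ones(len(u))]@R
    return c+d*((z-c[2])/d[:,2])[:,None]
def toolmove(target):
    """world xyz -> shares along tool axes"""
    s=readout.read_state(); from scipy.spatial.transform import Rotation as Ro
    R=Ro.from_euler('xyz',s['orientation']).as_matrix()
    return R.T@(np.array(target)-s['eef_pos'])/0.5
E
python3 - <<'E'
from h import *
for n in('scene','top'):
    print(viewer.camera_model(n)); snap(n,n+'0')
print(readout.read_state())
E
```

```text
{'vfov': 45.96574236867015, 'cx': 317.647090309232, 'cy': 194.59177646451707, 'D': array([0.02007284, 0.        , 0.        , 0.        , 0.        ]), 'rvec': array([ 0.6794757 ,  2.75690053, -0.89947982]), 'tvec': array([ 0.48755863, -0.18654916,  1.3822777 ])}
{'vfov': 51.92673424626777, 'cx': 315.6358959604512, 'cy': 203.12384679985863, 'D': array([-0.00611934,  0.        ,  0.        ,  0.        ,  0.        ]), 'rvec': array([ 2.20356236, -2.13916198,  0.13153639]), 'tvec': array([-0.02480759,  0.5333619 ,  0.98116597])}
{'time': 0.1, 'q': array([ 1.31350604,  0.61579754, -0.01259599,  1.4247106 ,  0.00811979,
        1.10340289, -0.04036474]), 'dq': array([ 0.00021997, -0.00153677,  0.00085322, -0.00380476, -0.00027907,
        0.00208659, -0.00160649]), 'joint_torque': array([ 1.16089828e-03, -4.60043907e+01,  2.10137414e-01, -1.66245729e+01,
       -6.11285144e-02,  1.68986869e-02,  1.13322390e-04]), 'eef_pos': array([ 0.14852012, -0.63208447,  0.21762258]), 'orientation': array([-3.13932555e+00,  5.66724497e-05,  2.30883050e-01]), 'ft_force': array([-0.67132479,  0.4350399 , -0.02003088]), 'moment': array([ 0.0338786 , -0.05463192, -0.01454272]), 'width': 1.0008983011548536}
```

View pics/scene0.png

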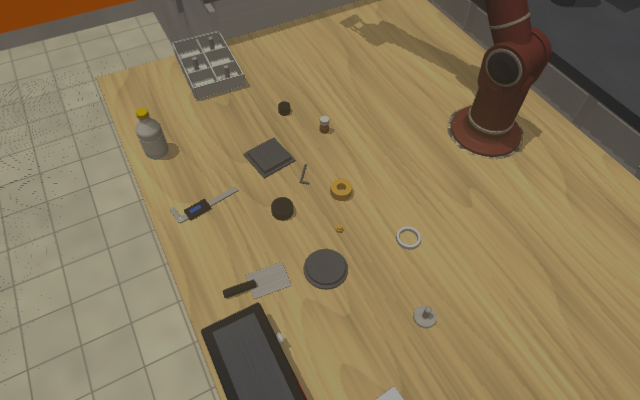

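View pics/top0.png

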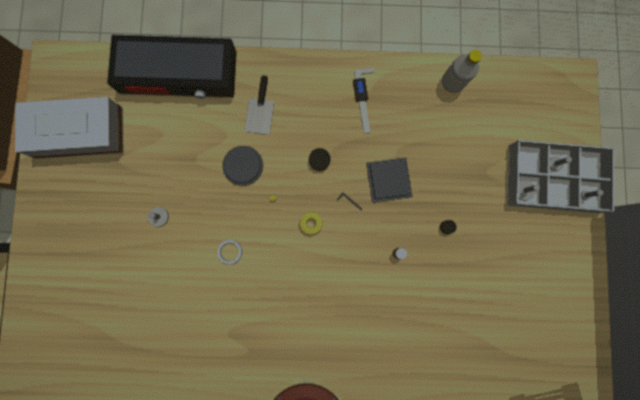

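Top view: round stand (243,166), ring (230,252), weight (311,224), plate (158,217), narrow disc (448,227), wide disc (319,159), vial (400,254), square stand (389,180). The scene view agrees with this. Next I overlay projected models on enlarged crops.

```bash
cat > ov.py <<'E'
from h import *
def circ(x,y,r,z,n=60):
    a=np.linspace(0,2*np.pi,n); return np.c_[x+r*np.cos(a),y+r*np.sin(a),np.full(n,z)]
# name: list of (radius,z), 
OB={'ring':[(.03,0.),(.03,.012),(.023,.012)],'puck':[(.018,0),(.018,.026)],'plate':[(.025,0),(.025,.008),(.007,.046)],'weight':[(.028,0),(.028,.026),(.012,.026)],'stand':[(.052,0),(.045,.018)]}
def overlay(n,im,name,x,y,dz=0,s=8,hw=12,prims=None):
    P=prims or OB[name]
    c=proj(n,[x,y,.01+dz])[0].round().astype(int)
    h=hw; cr=im[max(0,c[1]-h):c[1]+h, max(0,c[0]-h):c[0]+h,::-1]
    o=np.array([max(0,c[0]-h),max(0,c[1]-h)])
    big=cv2.resize(cr,None,fx=s,fy=s,interpolation=cv2.INTER_CUBIC)
    raw=big.copy()
    for r,z in P:
        p=(proj(n,circ(x,y,r,z+dz))-o+.5)*s-.5
        cv2.polylines(big,[np.round(p).astype(np.int32)],True,(0,0,255),1)
    return np.hstack([raw,big])
E
python3 - <<'E'
from h import *; from ov import *
est={'stand':(243,166,.018),'ring':(230,252,.012),'weight':(311,224,.026),'plate':(158,217,.008),'puck':(448,227,.013)}
sc={'stand':(326,267,.016),'ring':(408,238,.012),'weight':(341,188,.02),'plate':(425,317,.006),'puck':(284,108,.013)}
T=cv2.imread('pics/top0.png')[:,:,::-1];S=cv2.imread('pics/scene0.png')[:,:,::-1]
rows=[]
for k,(u,v,z) in est.items():
    p=back('top',[[u,v]],z)[0]; q=back('scene',[sc[k][:2]],sc[k][2])[0]; print(k,p.round(4),q.round(4),np.hypot(*p[:2]).round(3))
    hw=32 if k=='stand' else 18
    s=6 if k=='stand' else 10
    a=overlay('top',T,k,p[0],p[1],s=s,hw=hw); b=overlay('scene',S,k,p[0],p[1],s=s,hw=hw)
    cv2.imwrite(f'pics/o_{k}.png',cv2.resize(np.vstack([a,b]),(600,600)))
E
cd pics; python3 -c "
import cv2,numpy as np
i=[cv2.resize(cv2.imread(f'o_{k}.png'),(400,400)) for k in('stand','ring','weight','plate','puck')]
cv2.imwrite('m1.png',np.hstack(i[:2]));cv2.imwrite('m2.png',np.hstack(i[2:4]))"
```

```text
stand [0.6231 0.1755 0.018 ] [0.6277 0.1836 0.016 ] 0.647
ring [0.4083 0.1982 0.012 ] [0.412  0.2049 0.012 ] 0.454
weight [0.4824 0.0009 0.026 ] [0.4848 0.0023 0.02  ] 0.482
plate [0.4895 0.3822 0.008 ] [0.4907 0.3866 0.006 ] 0.621
puck [ 0.4857 -0.3412  0.013 ] [ 0.485  -0.3411  0.013 ] 0.594
```

View pics/m1.png

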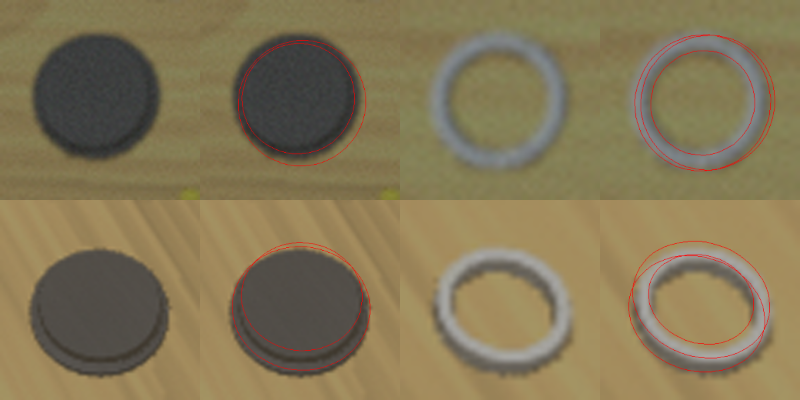

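View pics/m2.png

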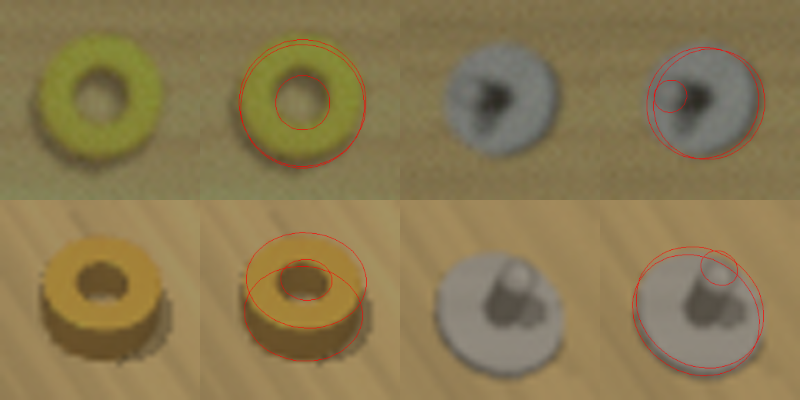

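View pics/o_puck.png

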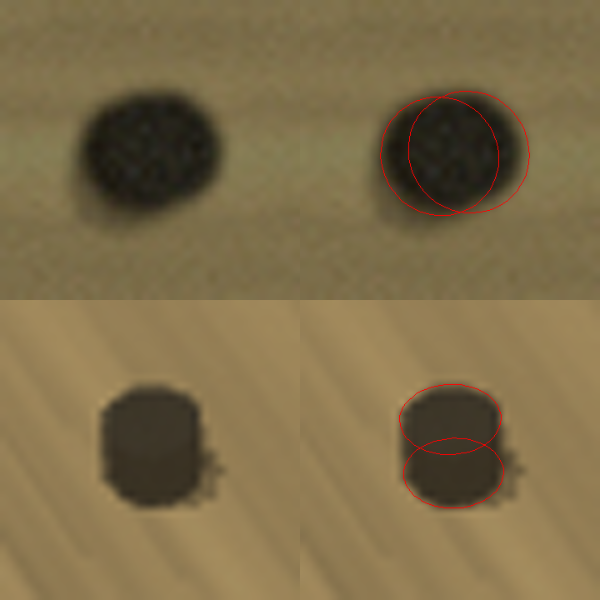

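```bash
cat > fit.py <<'E'
from h import *; from ov import *
def mask(im,c,hw,name,f=4,thr=None):
    c=np.round(c).astype(int); x0,y0=c-hw; cr=im[y0:y0+2*hw,x0:x0+2*hw].astype(np.float32)
    b=cv2.resize(cr,None,fx=f,fy=f,interpolation=cv2.INTER_LINEAR)
    lab=cv2.cvtColor(b/255,cv2.COLOR_RGB2LAB)
    bord=np.r_[lab[:6].reshape(-1,3),lab[-6:].reshape(-1,3),lab[:,:6].reshape(-1,3),lab[:,-6:].reshape(-1,3)]
    bg=np.median(bord,0); d=lab-bg
    if name in('puck','stand'): m=d[:,:,0]<thr[0]
    elif name in ('ring','plate'): m=(lab[:,:,2]<bg[2]-thr[0])
    else: m=(lab[:,:,2]>bg[2]+thr[0])
    m=m.astype(np.uint8)
    n,l,st,ce=cv2.connectedComponentsWithStats(m)
    i=1+np.argmax(st[1:,4]); m=(l==i).astype(np.uint8)
    cs,_=cv2.findContours(m,cv2.RETR_EXTERNAL,cv2.CHAIN_APPROX_NONE)
    h=cv2.convexHull(max(cs,key=cv2.contourArea)); return (h.reshape(-1,2)+.5)/f-.5+[x0,y0], m, b
def cen(poly):
    m=cv2.moments(poly.astype(np.float32)); return np.array([m['m10']/m['m00'],m['m01']/m['m00']]),m['m00']
from scipy.optimize import fsolve
def model(n,name,x,y,prims):
    P=np.vstack([proj(n,circ(x,y,r,z)) for r,z in prims]); return cen(cv2.convexHull(P.astype(np.float32)).reshape(-1,2))
def fit(n,hullc,name,x0,prims):
    return fsolve(lambda p:model(n,name,p[0],p[1],prims)[0]-hullc,x0,xtol=1e-5,epsfcn=1e-7)
E
python3 - <<'E'
from fit import *
T=cv2.imread('pics/top0.png')[:,:,::-1];S=cv2.imread('pics/scene0.png')[:,:,::-1]
est={'stand':(.625,.179),'ring':(.410,.201),'weight':(.483,.002),'plate':(.49,.384),'puck':(.485,-.341)}
thr={'stand':-22,'ring':10,'weight':9,'plate':10,'puck':-22}
prim=dict(OB); prim['plate']=OB['plate'][:2]; prim['weight']=OB['weight'][1:2]
for k,(x,y) in est.items():
    for n,im in(('top',T),('scene',S)):
        hw=34 if k=='stand' else 22
        h,m,b=mask(im,proj(n,[x,y,.01])[0],hw,k,thr=[thr[k]])
        c,A=cen(h); p=fit(n,c,k,(x,y),prim[k]); print(k,n,p.round(4),'area ratio',round(A/model(n,k,*p,prim[k])[1],3))
        v=cv2.cvtColor(m*200,cv2.COLOR_GRAY2BGR); cv2.imwrite(f'pics/k_{k}_{n}.png',cv2.resize(np.hstack([b[:,:,::-1].astype(np.uint8),v]),(400,200)))
import itertools
cv2.imwrite('pics/mk.png',np.hstack([np.vstack([cv2.resize(cv2.imread(f'pics/k_{k}_{n}.png'),(240,120)) for k in est]) for n in('top','scene')]))
E
```

```text
stand top [0.6279 0.1803] area ratio 0.899
stand scene [0.6268 0.1802] area ratio 0.959
ring top [0.4092 0.201 ] area ratio 1.022
ring scene [0.4081 0.2009] area ratio 0.978
weight top [0.4859 0.0015] area ratio 0.927
weight scene [0.4849 0.0017] area ratio 0.934
plate top [0.4912 0.3842] area ratio 0.975
plate scene [0.4901 0.3842] area ratio 0.961
puck top [ 0.4858 -0.3393] area ratio 0.814
puck scene [ 0.4853 -0.34  ] area ratio 0.89
```

View pics/mk.png

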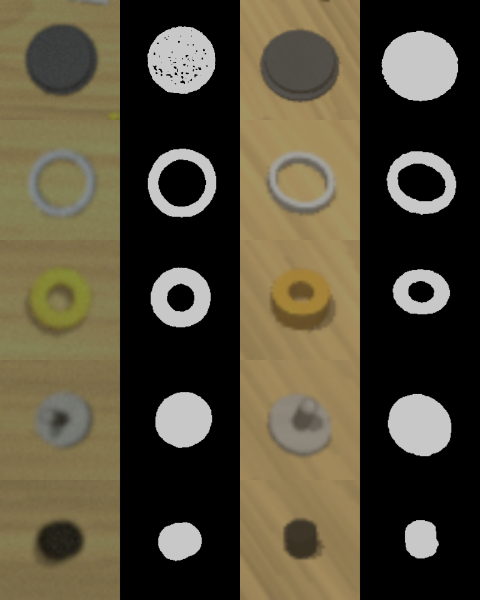

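The two cameras agree to about 1.2 mm, and the heights and sizes are consistent. I'll use the mean positions and work with yaw = 90°, so the jaws open along world x. Checking the keep-off objects, then starting the move.

```bash
cat >> h.py <<'E'
def go(*wps,yaw=None):
    from scipy.spatial.transform import Rotation as Ro
    s=readout.read_state(); y0=s['orientation'][2]
    print('t',round(s['time'],2),'pos',s['eef_pos'].round(4),'rpy',s['orientation'].round(4),'w',round(s['width'],3),'F',s['ft_force'].round(2))
    for w in wps: print(w,'->',toolmove(w).round(4))
    if yaw is not None: print('turn',round(-((yaw-y0+np.pi)%(2*np.pi)-np.pi)/np.pi,4))
E
python3 - <<'E'
from h import *
print(back('top',[[319,159]],.013),back('top',[[400,254]],.04),back('scene',[[282,208],[324,124]],.02))
go((.48,-.30,.2),yaw=np.pi/2)
E
```

```text
[[ 0.64806529 -0.0144217   0.013     ]] [[ 0.41565809 -0.21552101  0.04      ]] [[ 0.64786694 -0.01104947  0.02      ]
 [ 0.41378957 -0.2218928   0.02      ]]
t 0.1 pos [ 0.1485 -0.6321  0.2176] rpy [-3.1393e+00  1.0000e-04  2.3090e-01] w 1.001 F [-0.67  0.44 -0.02]
(0.48, -0.3, 0.2) -> [ 0.7974 -0.4948  0.0363]
turn -0.4265
```

Emit:
servo_tool([
  [[0.08,-0.05,0,-0.04],[0.16,-0.1,0,-0.08],[0.24,-0.15,0,-0.12],[0.32,-0.2,0,-0.16],[0.4,-0.25,0,-0.2],[0.48,-0.3,0,-0.24],[0.56,-0.35,0,-0.28],[0.64,-0.4,0,-0.32],[0.72,-0.45,0,-0.36],[0.8,-0.5,0,-0.4]],
], grip=1, force=30)

```text
time: 0.93
eef_pos: [0.4424, -0.3349, 0.2179]
orientation: [-3.14, -0.002, 1.487]
ft_force: [0.8, -0.1, 0.3]
width: 1.002
```

```bash
python3 -c "
from h import *
go((.4087,.2010,.15),yaw=np.pi/2)"
```

```text
t 0.93 pos [ 0.4424 -0.3349  0.2179] rpy [-3.1402e+00 -2.2000e-03  1.4867e+00] w 1.002 F [ 0.83 -0.06  0.26]
(0.4087, 0.201, 0.15) -> [ 1.0619 -0.1571  0.1384]
turn -0.0268
```

Emit:
servo_tool([
  [[0.07,0,0,-0.02],[0.15,0,0,-0.027],[0.23,0,0,-0.027],[0.31,0,0,-0.027],[0.39,0,0,-0.027],[0.47,0,0,-0.027],[0.55,0,0,-0.027],[0.63,0,0.02,-0.027],[0.71,-0.02,0.04,-0.027],[0.79,-0.05,0.06,-0.027]],
])

```text
time: 1.77
eef_pos: [0.4519, 0.0602, 0.1891]
orientation: [3.141, -0.003, 1.571]
ft_force: [1.0, 0.1, -0.3]
width: 1.003
```

```bash
python3 -c "
from h import *
go((.4087,.2010,.08),(.4087,.2010,.003),yaw=np.pi/2)"
```

```text
t 1.77 pos [0.4519 0.0602 0.1891] rpy [ 3.1415e+00 -3.1000e-03  1.5710e+00] w 1.003 F [ 0.96  0.11 -0.35]
(0.4087, 0.201, 0.08) -> [ 0.281  -0.0865  0.2191]
(0.4087, 0.201, 0.003) -> [ 0.2805 -0.0865  0.3731]
turn 0.0001
```

Emit:
servo_tool([
  [[0.06,-0.02,0.04,0],[0.12,-0.04,0.08,0],[0.18,-0.06,0.12,0],[0.24,-0.08,0.16,0],[0.28,-0.086,0.2,0],[0.281,-0.0865,0.21,0],[0.281,-0.0865,0.22,0],[0.281,-0.0865,0.22,0]],
])

```text
time: 2.43
eef_pos: [0.4084, 0.1996, 0.0788]
orientation: [-3.14, -0.001, 1.57]
ft_force: [0.1, -1.3, -0.8]
width: 1.0
```

```bash
python3 -c "
from h import *
go((.4087,.2010,.003),yaw=np.pi/2)"
```

```text
t 2.43 pos [0.4084 0.1996 0.0788] rpy [-3.1400e+00 -1.0000e-03  1.5701e+00] w 1.0 F [ 0.14 -1.34 -0.78]
(0.4087, 0.201, 0.003) -> [0.0026 0.0008 0.1515]
turn -0.0002
```

Emit:
servo_tool([
  [[0.0026,0.0008,0.04,0],[0.0026,0.0008,0.08,0],[0.0026,0.0008,0.11,0],[0.0026,0.0008,0.13,0],[0.0026,0.0008,0.14,0],[0.0026,0.0008,0.146,0],[0.0026,0.0008,0.15,0],[0.0026,0.0008,0.15,0]],
])

```text
time: 3.1
eef_pos: [0.4093, 0.2006, 0.0042]
orientation: [-3.141, -0.001, 1.569]
ft_force: [-0.0, -0.6, 0.9]
width: 1.0
```

Emit:
servo_tool([
  [[0,0,0,0],[0,0,0,0],[0,0,0,0],[0,0,0,0],[0,0,0,0],[0,0,0,0],[0,0,0,0],[0,0,0,0]],
], grip=-1, force=20)

```text
time: 3.77
eef_pos: [0.4093, 0.2007, 0.0043]
orientation: [-3.141, -0.001, 1.569]
ft_force: [0.5, 0.2, 2.1]
width: 0.632
```

```bash
python3 -c "
from h import *
go((.4087,.2010,.1),yaw=np.pi/2)"
```

```text
t 3.77 pos [0.4093 0.2007 0.0043] rpy [-3.1411e+00 -1.3000e-03  1.5689e+00] w 0.632 F [0.52 0.15 2.09]
(0.4087, 0.201, 0.1) -> [ 0.0009 -0.0013 -0.1914]
turn -0.0006
```

Emit:
servo_tool([
  [[0,0,-0.01,0],[0,0,-0.03,0],[0,0,-0.06,0],[0,0,-0.1,0],[0,0,-0.14,0],[0,0,-0.17,0],[0,0,-0.18,0],[0,0,-0.18,0]],
])

```text
time: 4.43
eef_pos: [0.4101, 0.2008, 0.0954]
orientation: [3.14, -0.002, 1.569]
ft_force: [0.1, 0.6, -0.1]
width: 0.63
```

```bash
python3 -c "
from h import *
snap('scene','s1')
s=readout.read_state()
im=cv2.imread('pics/s1.png'); T=snap('top','t1')[:,:,::-1]
c=proj('scene',s['eef_pos'])[0].astype(int); d=proj('top',s['eef_pos'])[0].astype(int);print(c,d)
f=lambda a,c:cv2.resize(a[c[1]-30:c[1]+30,c[0]-40:c[0]+40],(400,300))
cv2.imwrite('pics/s1c.png',np.hstack([f(im,c),f(T,d)]))
go((.6273,.1802,.06),(.6273,.1802,.0225))"
```

```text
[413 217] [222 251]
t 4.53 pos [0.409  0.2001 0.0939] rpy [-3.1404e+00 -7.0000e-04  1.5687e+00] w 0.626 F [-0.05 -0.6  -0.34]
(0.6273, 0.1802, 0.06) -> [-0.039   0.4367  0.0672]
(0.6273, 0.1802, 0.0225) -> [-0.0391  0.4368  0.1422]
```

View pics/s1c.png

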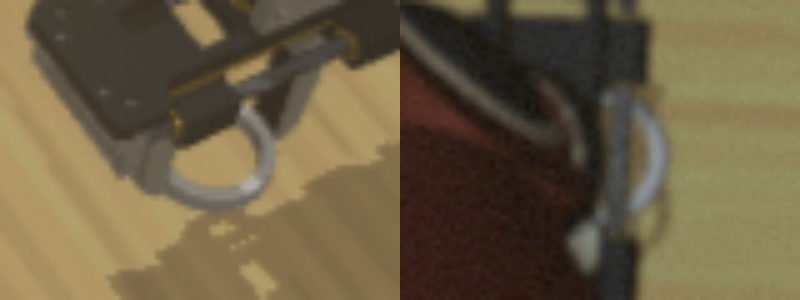

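Emit:
servo_tool([
  [[0,0.03,0,0],[-0.01,0.08,0,0],[-0.02,0.14,0,0],[-0.03,0.2,0,0],[-0.039,0.26,0,0],[-0.039,0.32,0.02,0],[-0.039,0.37,0.04,0],[-0.039,0.41,0.05,0],[-0.039,0.43,0.06,0],[-0.039,0.437,0.067,0]],
])

```text
time: 5.37
eef_pos: [0.6281, 0.1792, 0.0571]
orientation: [-3.138, 0.001, 1.567]
ft_force: [0.1, 0.4, -0.3]
width: 0.626
```

Emit:
servo_tool([
  [[0,0,0,0],[0,0,0,0],[0,0,0,0]],
])

```text
time: 5.62
eef_pos: [0.6267, 0.1794, 0.0565]
orientation: [-3.136, 0.001, 1.568]
ft_force: [0.2, -0.2, 0.1]
width: 0.625
```

```bash
python3 -c "
from h import *
go((.6273,.1802,.035),(.6273,.1802,.0225),yaw=np.pi/2)"
```

```text
t 5.62 pos [0.6267 0.1794 0.0565] rpy [-3.1359e+00  1.3000e-03  1.5683e+00] w 0.625 F [ 0.17 -0.19  0.1 ]
(0.6273, 0.1802, 0.035) -> [0.0017 0.0014 0.043 ]
(0.6273, 0.1802, 0.0225) -> [0.0018 0.0016 0.068 ]
turn -0.0008
```

Emit:
servo_tool([
  [[0.0018,0.0016,0.015,0],[0.0018,0.0016,0.03,0],[0.0018,0.0016,0.044,0],[0.0018,0.0016,0.054,0],[0.0018,0.0016,0.06,0],[0.0018,0.0016,0.064,0],[0.0018,0.0016,0.068,0],[0.0018,0.0016,0.068,0]],
])

```text
time: 6.28
eef_pos: [0.6275, 0.1803, 0.0227]
orientation: [-3.136, 0.001, 1.568]
ft_force: [0.3, 1.2, -0.1]
width: 0.625
```

```bash
python3 -c "
from h import *
go((.6273,.1802,.0225),yaw=np.pi/2)
go((.6273,.1802,.0225),yaw=np.pi/2)"
```

```text
t 6.28 pos [0.6275 0.1803 0.0227] rpy [-3.1363e+00  1.2000e-03  1.5682e+00] w 0.625 F [ 0.34  1.18 -0.1 ]
(0.6273, 0.1802, 0.0225) -> [-0.0002 -0.0004  0.0004]
turn -0.0008
t 6.28 pos [0.6275 0.1803 0.0227] rpy [-3.1363e+00  1.2000e-03  1.5682e+00] w 0.625 F [ 0.34  1.18 -0.1 ]
(0.6273, 0.1802, 0.0225) -> [-0.0002 -0.0004  0.0004]
turn -0.0008
```

Emit:
servo_tool([
  [[0,0,0.001,0],[0,0,0.002,0],[0,0,0.003,0],[0,0,0.003,0]],
])

```text
time: 6.62
eef_pos: [0.6278, 0.1805, 0.0224]
orientation: [-3.137, 0.001, 1.568]
ft_force: [-2.6, -1.4, 6.2]
width: 0.631
```

Emit:
servo_tool([
  [[0,0,0,0],[0,0,0,0],[0,0,0,0],[0,0,0,0],[0,0,0,0]],
], grip=-0.05)

```text
time: 7.03
eef_pos: [0.628, 0.1805, 0.0225]
orientation: [-3.138, 0.001, 1.568]
ft_force: [-0.5, -0.2, 1.0]
width: 0.626
```

Emit:
servo_tool([
  [[0,0,0,0],[0,0,0,0],[0,0,0,0],[0,0,0,0]],
], grip=0.6)

```text
time: 7.37
eef_pos: [0.6279, 0.1804, 0.0222]
orientation: [-3.137, 0.001, 1.568]
ft_force: [-0.3, -0.2, -0.3]
width: 0.796
```

Emit:
servo_tool([
  [[0,0,-0.01,0],[0,0,-0.04,0],[0,0,-0.09,0],[0,0,-0.15,0],[0,0,-0.21,0],[0,0,-0.26,0],[0,0,-0.28,0]],
], grip=1)

```text
time: 7.95
eef_pos: [0.6304, 0.1818, 0.167]
orientation: [3.139, -0.002, 1.568]
ft_force: [0.3, 0.4, 0.4]
width: 0.999
```

```bash
python3 -c "
from h import *
go((.4855,-.3397,.17),yaw=np.pi/2)"
```

```text
t 7.95 pos [0.6304 0.1818 0.167 ] rpy [ 3.1389e+00 -1.7000e-03  1.5680e+00] w 0.999 F [0.35 0.43 0.38]
(0.4855, -0.3397, 0.17) -> [-1.0437 -0.2869 -0.0086]
turn -0.0009
```

Emit:
servo_tool([
  [[-0.06,-0.02,0,0],[-0.14,-0.04,0,0],[-0.22,-0.06,0,0],[-0.3,-0.08,0,0],[-0.38,-0.1,0,0],[-0.46,-0.13,0,0],[-0.54,-0.15,0,0],[-0.62,-0.17,0,0],[-0.7,-0.19,0,0],[-0.78,-0.21,0,0]],
])

```text
time: 8.78
eef_pos: [0.5229, -0.2098, 0.1655]
orientation: [3.14, -0.002, 1.568]
ft_force: [0.8, -0.4, 0.3]
width: 1.001
```

```bash
cat > ck.py <<'E'
from fit import *
def ck(tag,name,x,y,dz,thr,prims,hw=20,views=('top','scene')):
    out=[]
    for n in views:
        im=snap(n,f'{tag}_{n}')
        pr=[(r,z+dz) for r,z in prims]
        P=proj(n,[x,y,.01+dz])[0]
        out.append(cv2.resize(overlay(n,im,name,x,y,prims=pr,s=8,hw=hw),(600,300)))
    cv2.imwrite(f'pics/{tag}.png',np.vstack(out))
E
python3 -c "
from ck import *
ck('r1','ring',.6273,.1802,.018,0,[(.03,0),(.03,.012),(.023,.012),(.045,0),(.052,-.018)],hw=34)
go((.4855,-.3397,.08),yaw=np.pi/2)"
```

```text
t 8.88 pos [ 0.5202 -0.2186  0.1644] rpy [-3.1396  0.0042  1.5526] w 1.001 F [ 0.48  0.63 -0.66]
(0.4855, -0.3397, 0.08) -> [-0.2427 -0.0646  0.17  ]
turn -0.0058
```

View pics/r1.png

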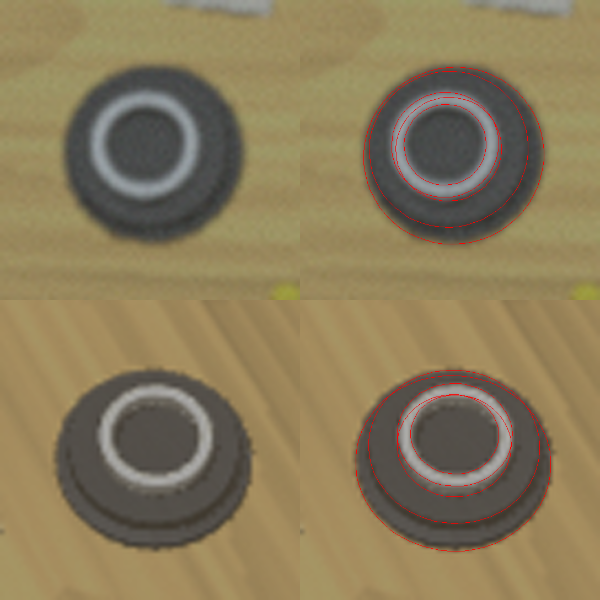

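```bash
python3 -c "
from fit import *
for n in('top','scene'):
    im=cv2.imread(f'pics/r1_{n}.png')[:,:,::-1]
    p0=proj(n,[.6273,.1802,.03])[0]; c=p0.round().astype(int); x0,y0=c-16
    b=cv2.resize(im[y0:y0+33,x0:x0+33].astype(np.float32),None,fx=4,fy=4)
    lab=cv2.cvtColor(b/255,cv2.COLOR_RGB2LAB)
    m=((lab[:,:,0]>np.percentile(lab[:,:,0],30)+14)&(abs(lab[:,:,2])<14)).astype(np.uint8)
    nn,l,st,ce=cv2.connectedComponentsWithStats(m); i=1+np.argmax(st[1:,4]); h=np.argwhere(l==i)[:,::-1]
    h=(cv2.convexHull(h.astype(np.int32)).reshape(-1,2)+.5)/4-.5+[x0,y0]
    pr=[(.03,.03)]; cc,A=cen(h); p=fit(n,cc,'',(.6273,.1802),pr); print(n,p.round(4),A/model(n,'',*p,pr)[1])
"
```

```text
top [0.6277 0.1805] 1.0228277383047688
scene [0.6273 0.1812] 0.9934299539372488
```

Emit:
servo_tool([
  [[-0.05,-0.015,0.03,-0.006],[-0.1,-0.03,0.06,-0.006],[-0.15,-0.045,0.09,-0.006],[-0.2,-0.055,0.12,-0.006],[-0.23,-0.062,0.15,-0.006],[-0.243,-0.0646,0.16,-0.006],[-0.243,-0.0646,0.17,-0.006],[-0.243,-0.0646,0.17,-0.006],[-0.243,-0.0646,0.17,-0.006]],
])

```text
time: 9.63
eef_pos: [0.4868, -0.3376, 0.0804]
orientation: [-3.141, 0.003, 1.575]
ft_force: [0.2, 0.9, 0.0]
width: 1.003
```

```bash
python3 -c "
from h import *
go((.4855,-.3397,.0155),yaw=np.pi/2)"
```

```text
t 9.63 pos [ 0.4868 -0.3376  0.0804] rpy [-3.1407e+00  2.8000e-03  1.5745e+00] w 1.003 F [0.19 0.93 0.04]
(0.4855, -0.3397, 0.0155) -> [-0.0039 -0.0025  0.1299]
turn 0.0012
```

Emit:
servo_tool([
  [[-0.0039,-0.0025,0.03,0],[-0.0039,-0.0025,0.06,0],[-0.0039,-0.0025,0.09,0],[-0.0039,-0.0025,0.115,0],[-0.0039,-0.0025,0.125,0],[-0.0039,-0.0025,0.13,0],[-0.0039,-0.0025,0.13,0],[-0.0039,-0.0025,0.13,0]],
])

```text
time: 10.3
eef_pos: [0.4862, -0.3397, 0.0162]
orientation: [3.141, 0.003, 1.575]
ft_force: [0.4, 0.5, 0.9]
width: 1.0
```

Emit:
servo_tool([
  [[0,0,0,0],[0,0,0,0],[0,0,0,0],[0,0,0,0],[0,0,0,0],[0,0,0,0],[0,0,0,0],[0,0,0,0]],
], grip=-1, force=20)

```text
time: 10.97
eef_pos: [0.4862, -0.3397, 0.0161]
orientation: [3.141, 0.003, 1.575]
ft_force: [-0.3, 0.1, -0.0]
width: 0.477
```

```bash
python3 -c "
from h import *
go((.4855,-.3397,.0155),yaw=np.pi/2)"
```

```text
t 10.97 pos [ 0.4862 -0.3397  0.0161] rpy [3.1413 0.0033 1.5748] w 0.477 F [-0.28  0.05 -0.03]
(0.4855, -0.3397, 0.0155) -> [-0.0001 -0.0013  0.0012]
turn 0.0013
```

Emit:
servo_tool([
  [[0,0,0,0],[0,0,0,0],[0,0,0,0],[0,0,0,0],[0,0,0,0]],
])

```text
time: 11.38
eef_pos: [0.4862, -0.3397, 0.0161]
orientation: [3.141, 0.003, 1.575]
ft_force: [-0.0, -0.4, -0.6]
width: 0.381
```

Emit:
servo_tool([
  [[0,0,-0.01,0],[0,0,-0.03,0],[0,0,-0.06,0],[0,0,-0.1,0],[0,0,-0.14,0],[0,0,-0.18,0],[0,0,-0.2,0],[0,0,-0.2,0]],
])

```text
time: 12.05
eef_pos: [0.4879, -0.3401, 0.1193]
orientation: [3.136, 0.006, 1.575]
ft_force: [-0.7, 0.8, -0.9]
width: 0.38
```

```bash
python3 -c "
from h import *
s=readout.read_state()
im=snap('scene','s2')[:,:,::-1]; T=snap('top','t2')[:,:,::-1]
c=proj('scene',s['eef_pos'])[0].astype(int); d=proj('top',s['eef_pos'])[0].astype(int);print(c,d)
f=lambda a,c:cv2.resize(a[c[1]-30:c[1]+30,c[0]-40:c[0]+40],(400,300))
cv2.imwrite('pics/s2c.png',np.hstack([f(im,c),f(T,d)]))
go((.6275,.1807,.11),yaw=np.pi/2)"
```

```text
[281  80] [463 223]
t 12.15 pos [ 0.4859 -0.3394  0.1161] rpy [3.1414 0.0035 1.5747] w 0.381 F [-0.37 -0.6  -0.49]
(0.6275, 0.1807, 0.11) -> [1.039  0.2874 0.0087]
turn 0.0013
```

View pics/s2c.png

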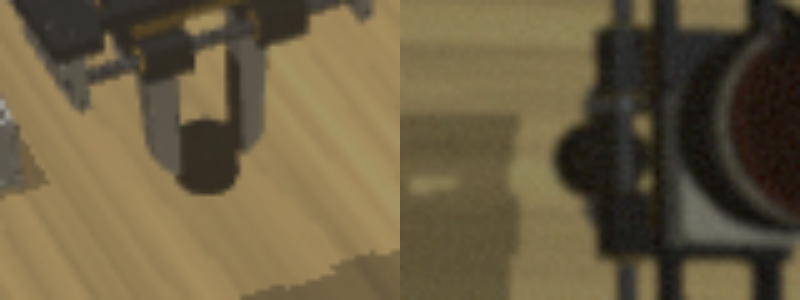

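Emit:
servo_tool([
  [[0.03,0.01,0,0],[0.09,0.025,0,0],[0.16,0.045,0,0],[0.23,0.065,0,0],[0.3,0.085,0,0],[0.37,0.105,0,0],[0.44,0.125,0,0],[0.51,0.145,0,0],[0.57,0.16,0,0],[0.62,0.175,0,0]],
])

```text
time: 12.98
eef_pos: [0.5712, -0.0256, 0.1135]
orientation: [-3.139, 0.002, 1.578]
ft_force: [0.5, -0.4, 0.2]
width: 0.385
```

```bash
python3 -c "
from h import *
go((.6275,.1807,.11),yaw=np.pi/2)"
```

```text
t 12.98 pos [ 0.5712 -0.0256  0.1135] rpy [-3.1387e+00  2.2000e-03  1.5777e+00] w 0.385 F [ 0.49 -0.41  0.24]
(0.6275, 0.1807, 0.11) -> [0.4119 0.1154 0.0059]
turn 0.0022
```

Emit:
servo_tool([
  [[0.05,0.015,0,0.002],[0.11,0.03,0,0.002],[0.18,0.05,0,0.002],[0.25,0.07,0,0.002],[0.31,0.09,0,0.002],[0.36,0.105,0.01,0.002],[0.395,0.112,0.02,0.002],[0.412,0.1154,0.04,0.002],[0.412,0.1154,0.05,0.002],[0.412,0.1154,0.05,0.002]],
])

```text
time: 13.82
eef_pos: [0.6255, 0.1788, 0.0848]
orientation: [-3.133, 0.006, 1.572]
ft_force: [0.3, -0.7, -0.4]
width: 0.381
```

```bash
python3 -c "
from ck import *
s=readout.read_state(); x,y,z=s['eef_pos']
ck('p1','puck',x,y,z-.016,0,[(.018,0),(.018,.026)],hw=34)
go((.6275,.1807,.06),(.6275,.1807,.0345),yaw=np.pi/2)"
```

```text
t 13.92 pos [0.6271 0.1777 0.0868] rpy [-3.1367  0.005   1.5688] w 0.38 F [-0.94 -0.91  0.05]
(0.6275, 0.1807, 0.06) -> [0.0062 0.0011 0.0536]
(0.6275, 0.1807, 0.0345) -> [0.0065 0.0013 0.1046]
turn -0.0006
```

View pics/p1.png

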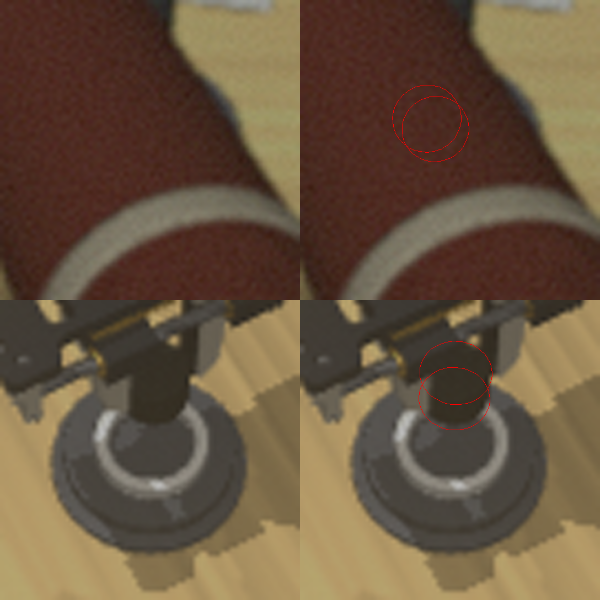

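Emit:
servo_tool([
  [[0.0063,0.0011,0.015,0],[0.0063,0.0011,0.03,0],[0.0063,0.0011,0.045,0],[0.0063,0.0011,0.053,0],[0.0063,0.0011,0.053,0],[0.0063,0.0011,0.053,0],[0.0063,0.0011,0.053,0]],
])

```text
time: 14.5
eef_pos: [0.6277, 0.1809, 0.0606]
orientation: [-3.137, 0.005, 1.569]
ft_force: [0.0, 0.1, -1.2]
width: 0.374
```

```bash
python3 -c "
from h import *
go((.6275,.1807,.0345),yaw=np.pi/2)"
```

```text
t 14.5 pos [0.6277 0.1809 0.0606] rpy [-3.1372  0.0047  1.5689] w 0.374 F [ 0.01  0.12 -1.21]
(0.6275, 0.1807, 0.0345) -> [-0.0002 -0.0002  0.0521]
turn -0.0006
```

Emit:
servo_tool([
  [[0,0,0.01,0],[0,0,0.02,0],[0,0,0.03,0],[0,0,0.038,0],[0,0,0.044,0],[0,0,0.048,0],[0,0,0.051,0],[0,0,0.053,0],[0,0,0.053,0]],
])

```text
time: 15.25
eef_pos: [0.6277, 0.1809, 0.0342]
orientation: [-3.138, 0.005, 1.569]
ft_force: [-0.3, 0.4, 0.1]
width: 0.38
```

```bash
python3 -c "
from h import *
go((.6275,.1807,.0345),yaw=np.pi/2)"
```

```text
t 15.25 pos [0.6277 0.1809 0.0342] rpy [-3.1376  0.0046  1.5689] w 0.38 F [-0.33  0.39  0.08]
(0.6275, 0.1807, 0.0345) -> [-0.0004 -0.0005 -0.0005]
turn -0.0006
```

Lower 0.5–1 mm further onto contact, then release.

Emit:
servo_tool([
  [[0,0,0.001,0],[0,0,0.0015,0],[0,0,0.002,0],[0,0,0.002,0]],
])

```text
time: 15.58
eef_pos: [0.6278, 0.1809, 0.0341]
orientation: [-3.138, 0.005, 1.569]
ft_force: [-1.6, -0.4, 6.5]
width: 0.378
```

Emit:
servo_tool([
  [[0,0,0,0],[0,0,0,0],[0,0,0,0],[0,0,0,0],[0,0,0,0]],
], grip=0.2)

```text
time: 16.0
eef_pos: [0.6278, 0.1809, 0.0338]
orientation: [-3.138, 0.005, 1.569]
ft_force: [-0.4, -0.0, 0.3]
width: 0.596
```

Emit:
servo_tool([
  [[0,0,-0.01,0],[0,0,-0.04,0],[0,0,-0.09,0],[0,0,-0.15,0],[0,0,-0.21,0],[0,0,-0.26,0],[0,0,-0.28,0]],
])

```text
time: 16.58
eef_pos: [0.6303, 0.1827, 0.1786]
orientation: [3.138, 0.002, 1.569]
ft_force: [0.6, 0.7, 0.4]
width: 0.598
```

```bash
python3 -c "
from h import *
go((.4906,.3842,.10),yaw=np.pi/2)"
```

```text
t 16.58 pos [0.6303 0.1827 0.1786] rpy [3.1383e+00 1.7000e-03 1.5687e+00] w 0.598 F [0.59 0.7  0.44]
(0.4906, 0.3842, 0.1) -> [ 0.4026 -0.2807  0.1555]
turn -0.0007
```

Emit:
servo_tool([
  [[0.05,-0.035,0.01,0],[0.11,-0.075,0.03,0],[0.17,-0.115,0.05,0],[0.23,-0.155,0.07,0],[0.29,-0.2,0.09,0],[0.34,-0.24,0.11,0],[0.38,-0.265,0.13,0],[0.4026,-0.2807,0.15,0],[0.4026,-0.2807,0.1555,0],[0.4026,-0.2807,0.1555,0]],
])

```text
time: 17.42
eef_pos: [0.4895, 0.3836, 0.0985]
orientation: [3.141, 0.004, 1.571]
ft_force: [-0.0, -0.3, 0.4]
width: 0.6
```

```bash
python3 -c "
from ck import *
ck('p2','ring',.6275,.1807,.018,0,[(.03,.012),(.023,.012),(.018,0),(.018,.026)],hw=34)
go((.4906,.3842,.06),(.4906,.3842,.012),yaw=np.pi/2)"
```

```text
t 17.52 pos [0.4921 0.3823 0.0998] rpy [3.1375 0.0035 1.5662] w 0.597 F [ 0.78 -0.64  0.78]
(0.4906, 0.3842, 0.06) -> [ 0.0041 -0.0034  0.0796]
(0.4906, 0.3842, 0.012) -> [ 0.0045 -0.0038  0.1756]
turn -0.0015
```

View pics/p2.png

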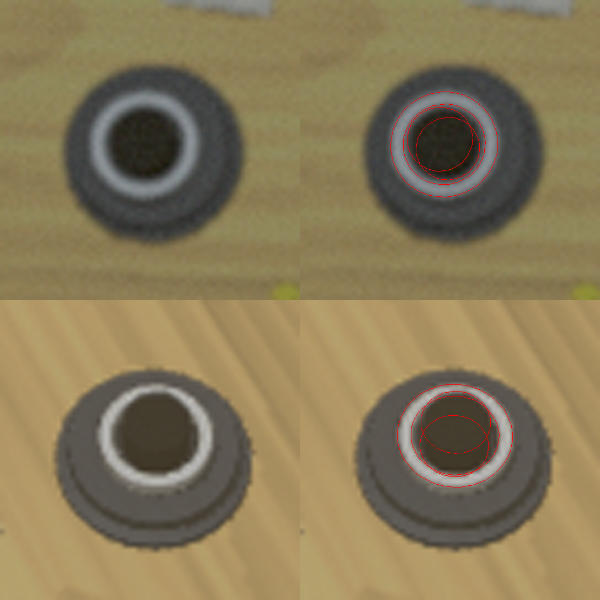

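The narrow disc stands inside the ring, ring unmoved (top ring centre at overlay centre). Now the plate, gripping its stem.

Emit:
servo_tool([
  [[0.0043,-0.0036,0.03,0],[0.0043,-0.0036,0.06,0],[0.0043,-0.0036,0.09,0],[0.0043,-0.0036,0.12,0],[0.0043,-0.0036,0.145,0],[0.0043,-0.0036,0.16,0],[0.0043,-0.0036,0.17,0],[0.0043,-0.0036,0.174,0],[0.0043,-0.0036,0.174,0]],
])

```text
time: 18.27
eef_pos: [0.491, 0.384, 0.0128]
orientation: [3.137, 0.003, 1.566]
ft_force: [-0.3, 0.4, -1.0]
width: 0.6
```

Emit:
servo_tool([
  [[0,0,0,0],[0,0,0,0],[0,0,0,0],[0,0,0,0],[0,0,0,0],[0,0,0,0],[0,0,0,0],[0,0,0,0],[0,0,0,0],[0,0,0,0]],
], grip=-1, force=30)

```text
time: 19.1
eef_pos: [0.4912, 0.384, 0.0129]
orientation: [3.137, 0.003, 1.566]
ft_force: [-0.2, 0.1, 0.2]
width: 0.143
```

```bash
python3 -c "
from h import *
go((.4906,.3842,.10),yaw=np.pi/2)"
```

```text
t 19.1 pos [0.4912 0.384  0.0129] rpy [3.137  0.0033 1.5656] w 0.143 F [-0.24  0.07  0.18]
(0.4906, 0.3842, 0.1) -> [-0.0003 -0.0003 -0.1741]
turn -0.0016
```

Emit:
servo_tool([
  [[0,0,-0.01,0],[0,0,-0.03,0],[0,0,-0.06,0],[0,0,-0.1,0],[0,0,-0.14,0],[0,0,-0.17,0],[0,0,-0.19,0],[0,0,-0.19,0]],
])

```text
time: 19.77
eef_pos: [0.4918, 0.3855, 0.1108]
orientation: [3.133, -0.0, 1.566]
ft_force: [0.1, 0.1, -2.4]
width: 0.142
```

```bash
python3 -c "
from ck import *
s=readout.read_state(); x,y,z=s['eef_pos']
ck('q1','plate',x,y,z-.0129,0,OB['plate'],hw=24)
go((.6275,.1807,.11),yaw=np.pi/2)"
```

```text
t 19.87 pos [0.4905 0.384  0.1079] rpy [3.1372 0.0037 1.5656] w 0.145 F [-0.02  0.   -2.35]
(0.6275, 0.1807, 0.11) -> [-0.4052  0.2761 -0.0015]
turn -0.0016
```

View pics/q1.png

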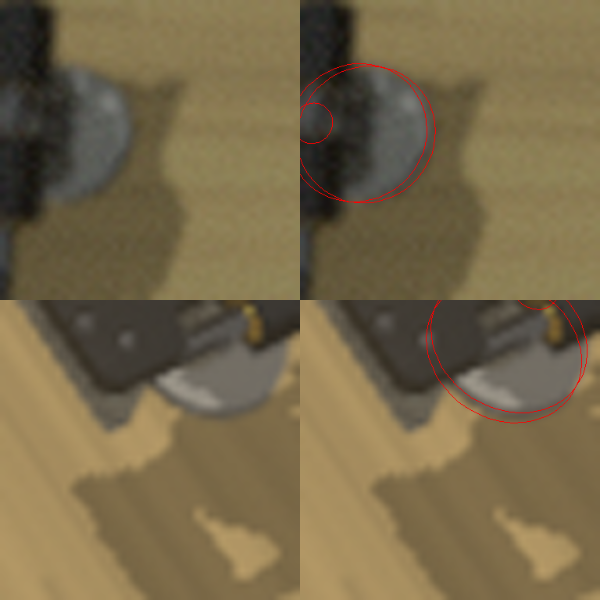

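Emit:
servo_tool([
  [[-0.02,0.014,0,0],[-0.06,0.04,0,-0.001],[-0.11,0.075,0,-0.0016],[-0.17,0.115,0,-0.0016],[-0.23,0.155,0,-0.0016],[-0.29,0.195,0,-0.0016],[-0.34,0.23,0,-0.0016],[-0.38,0.26,0,-0.0016],[-0.4,0.272,0,-0.0016],[-0.405,0.276,0,-0.0016]],
])

```text
time: 20.7
eef_pos: [0.6286, 0.1757, 0.1076]
orientation: [3.139, 0.007, 1.565]
ft_force: [0.4, 0.0, -1.9]
width: 0.144
```

Emit:
servo_tool([
  [[0,0,0.005,0],[0,0,0.015,0],[0,0,0.03,0],[0,0,0.04,0],[0,0,0.05,0],[0,0,0.05,0],[0,0,0.05,0]],
])

```text
time: 21.28
eef_pos: [0.6281, 0.176, 0.082]
orientation: [3.14, 0.007, 1.566]
ft_force: [-0.1, -0.3, -1.3]
width: 0.146
```

```bash
python3 -c "
from ck import *
s=readout.read_state(); x,y,z=s['eef_pos']
ck('q2','plate',x,y,z-.0129,0,OB['plate']+[(.018,.044-z+.0129)],hw=34,views=['scene'])
go((.6275,.1807,.0575),yaw=np.pi/2)"
```

```text
t 21.33 pos [0.6285 0.176  0.0825] rpy [3.1389 0.0071 1.5653] w 0.146 F [ 0.4  -0.43 -2.42]
(0.6275, 0.1807, 0.0575) -> [ 0.0098 -0.0022  0.05  ]
turn -0.0017
```

View pics/q2.png

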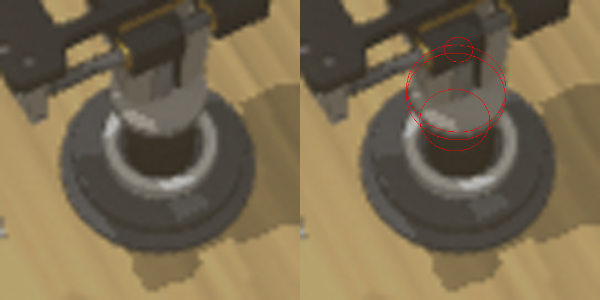

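Emit:
servo_tool([
  [[0.005,-0.001,0,0],[0.0098,-0.0022,0.01,0],[0.0098,-0.0022,0.02,0],[0.0098,-0.0022,0.03,0],[0.0098,-0.0022,0.038,0],[0.0098,-0.0022,0.044,0],[0.0098,-0.0022,0.047,0],[0.0098,-0.0022,0.05,0],[0.0098,-0.0022,0.05,0]],
])

```text
time: 22.08
eef_pos: [0.6275, 0.1806, 0.0573]
orientation: [3.139, 0.007, 1.565]
ft_force: [-0.5, 0.1, -2.3]
width: 0.143
```

```bash
python3 -c "
from h import *
go((.6275,.1807,.057),yaw=np.pi/2)"
```

```text
t 22.08 pos [0.6275 0.1806 0.0573] rpy [3.1391 0.0072 1.5651] w 0.143 F [-0.46  0.08 -2.33]
(0.6275, 0.1807, 0.057) -> [ 0.0001 -0.0001  0.0005]
turn -0.0018
```

Emit:
servo_tool([
  [[0,0,0.001,0],[0,0,0.002,0],[0,0,0.0025,0],[0,0,0.0025,0]],
])

```text
time: 22.42
eef_pos: [0.6278, 0.1808, 0.0569]
orientation: [3.138, 0.007, 1.565]
ft_force: [-0.9, -0.2, 4.0]
width: 0.14
```

Emit:
servo_tool([
  [[0,0,0,0],[0,0,0,0],[0,0,0,0],[0,0,0,0],[0,0,0,0],[0,0,0,0]],
], grip=0)

```text
time: 22.92
eef_pos: [0.6278, 0.1807, 0.0567]
orientation: [3.138, 0.007, 1.565]
ft_force: [-0.4, -0.5, 0.8]
width: 0.487
```

Emit:
servo_tool([
  [[0,0,-0.01,0],[0,0,-0.04,0],[0,0,-0.09,0],[0,0,-0.15,0],[0,0,-0.21,0],[0,0,-0.26,0],[0,0,-0.28,0]],
])

```text
time: 23.5
eef_pos: [0.6292, 0.183, 0.2016]
orientation: [3.131, 0.004, 1.565]
ft_force: [0.3, 1.0, 0.7]
width: 0.502
```

```bash
python3 -c "
from h import *
go((.4854,.0016,.12),yaw=np.pi/2)"
```

```text
t 23.5 pos [0.6292 0.183  0.2016] rpy [3.131  0.0039 1.565 ] w 0.502 F [0.29 1.   0.68]
(0.4854, 0.0016, 0.12) -> [-0.3638 -0.2872  0.1616]
turn -0.0018
```

Emit:
servo_tool([
  [[-0.05,-0.04,0,0],[-0.1,-0.08,0,0],[-0.16,-0.125,0.02,0],[-0.22,-0.17,0.05,0],[-0.27,-0.215,0.08,0],[-0.32,-0.25,0.11,0],[-0.35,-0.275,0.14,0],[-0.364,-0.287,0.155,0],[-0.364,-0.287,0.16,0],[-0.364,-0.287,0.16,0]],
], grip=1)

```text
time: 24.33
eef_pos: [0.485, 0.0014, 0.1201]
orientation: [3.133, 0.004, 1.564]
ft_force: [0.2, 1.5, 0.3]
width: 1.003
```

```bash
python3 -c "
from ck import *
ck('q3','plate',.6275,.1807,.044,0,OB['plate'],hw=34)
go((.4854,.0016,.06),(.4854,.0016,.004),yaw=np.pi/2)"
```

```text
t 24.43 pos [0.4866 0.0028 0.1212] rpy [3.1294e+00 2.8000e-03 1.5663e+00] w 0.998 F [-0.36 -0.53 -0.18]
(0.4854, 0.0016, 0.06) -> [-0.002  -0.0039  0.1223]
(0.4854, 0.0016, 0.004) -> [-0.0017 -0.0053  0.2343]
turn -0.0014
```

View pics/q3.png

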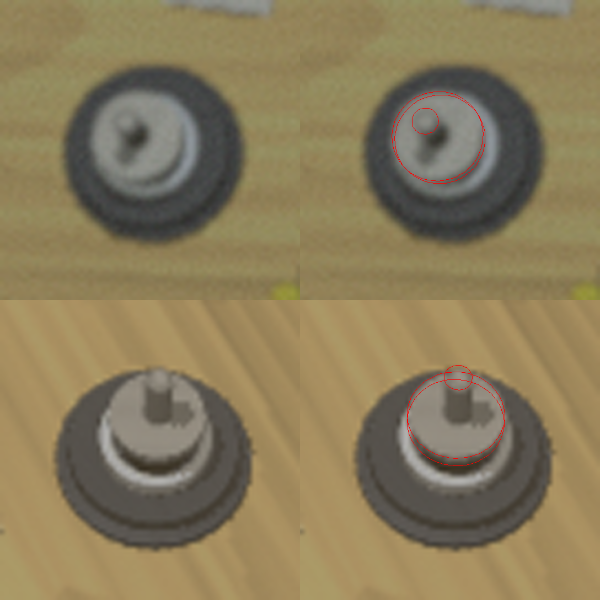

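Plate sits on the disc, stem up, within about 1–2 mm. Now the weight.

Emit:
servo_tool([
  [[-0.002,-0.004,0.04,0],[-0.002,-0.004,0.08,0],[-0.002,-0.004,0.12,0],[-0.002,-0.005,0.16,0],[-0.002,-0.005,0.19,0],[-0.002,-0.005,0.21,0],[-0.002,-0.005,0.225,0],[-0.002,-0.005,0.232,0],[-0.002,-0.005,0.234,0],[-0.002,-0.005,0.234,0]],
])

```text
time: 25.27
eef_pos: [0.4861, 0.0017, 0.0045]
orientation: [3.128, 0.003, 1.567]
ft_force: [0.8, 0.2, 0.6]
width: 0.998
```

Emit:
servo_tool([
  [[0,0,0,0],[0,0,0,0],[0,0,0,0],[0,0,0,0],[0,0,0,0],[0,0,0,0],[0,0,0,0],[0,0,0,0],[0,0,0,0],[0,0,0,0]],
], grip=-1, force=45)

```text
time: 26.1
eef_pos: [0.4861, 0.0016, 0.0046]
orientation: [3.128, 0.003, 1.567]
ft_force: [0.3, -0.5, 2.1]
width: 0.599
```

```bash
python3 -c "
from h import *
go((.4854,.0016,.13),yaw=np.pi/2)"
```

```text
t 26.1 pos [0.4861 0.0016 0.0046] rpy [3.1284e+00 2.8000e-03 1.5665e+00] w 0.599 F [ 0.25 -0.48  2.07]
(0.4854, 0.0016, 0.13) -> [-0.0007  0.002  -0.2508]
turn -0.0014
```

Emit:
servo_tool([
  [[0,0,-0.01,0],[0,0,-0.03,0],[0,0,-0.06,0],[0,0,-0.1,0],[0,0,-0.15,0],[0,0,-0.2,0],[0,0,-0.24,0],[0,0,-0.26,0],[0,0,-0.27,0],[0,0,-0.27,0]],
])

```text
time: 26.93
eef_pos: [0.4844, 0.0018, 0.1403]
orientation: [3.127, 0.003, 1.566]
ft_force: [0.5, -0.4, -3.7]
width: 0.604
```

```bash
python3 -c "
from ck import *
s=readout.read_state(); x,y,z=s['eef_pos']
ck('w1','weight',x,y,z-.0046,0,OB['weight'],hw=28)
go((.6275,.1807,.135),yaw=np.pi/2)"
```

```text
t 27.03 pos [0.4834 0.0017 0.1387] rpy [3.1306e+00 3.1000e-03 1.5664e+00] w 0.6 F [ 0.49  0.79 -2.81]
(0.6275, 0.1807, 0.135) -> [0.3592 0.2866 0.0095]
turn -0.0014
```

View pics/w1.png

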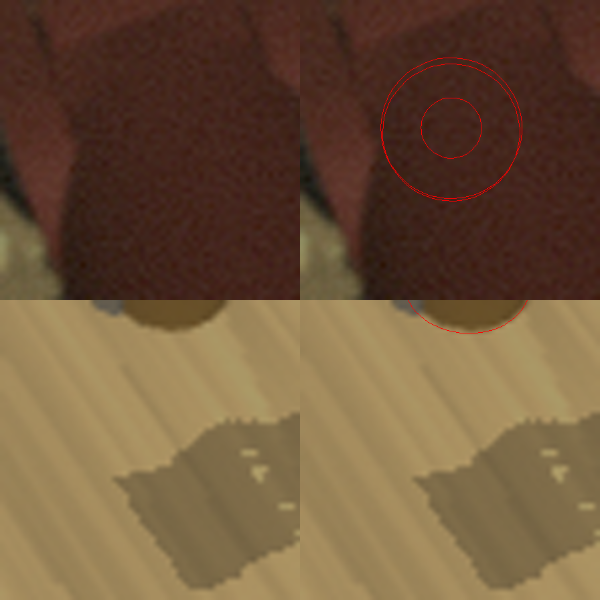

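Emit:
servo_tool([
  [[0.02,0.015,0,0],[0.06,0.045,0,0],[0.11,0.085,0,0],[0.16,0.13,0,0],[0.21,0.17,0,0],[0.26,0.21,0,0],[0.3,0.245,0,0],[0.335,0.27,0,0],[0.355,0.284,0,0],[0.36,0.287,0,0]],
])

```text
time: 27.87
eef_pos: [0.6277, 0.1858, 0.1376]
orientation: [3.133, 0.0, 1.571]
ft_force: [-0.1, 0.0, -4.2]
width: 0.6
```

Emit:
servo_tool([
  [[0,0,0,0],[0,0,0,0],[0,0,0,0],[0,0,0,0]],
])

```text
time: 28.2
eef_pos: [0.6273, 0.1844, 0.1373]
orientation: [3.133, 0.002, 1.569]
ft_force: [-0.1, 0.1, -2.9]
width: 0.599
```

```bash
python3 -c "
from ck import *
s=readout.read_state(); x,y,z=s['eef_pos']
ck('w2','weight',x,y,z-.0046,0,OB['weight']+[(.007,.09-z+.0046)],hw=40,views=['scene'])
go((.6275,.1807,.105),yaw=np.pi/2)"
```

```text
t 28.25 pos [0.6275 0.1845 0.1376] rpy [3.1328e+00 1.4000e-03 1.5691e+00] w 0.599 F [ 0.1   0.19 -2.74]
(0.6275, 0.1807, 0.105) -> [-0.0074 -0.0005  0.0652]
turn -0.0005
```

View pics/w2.png

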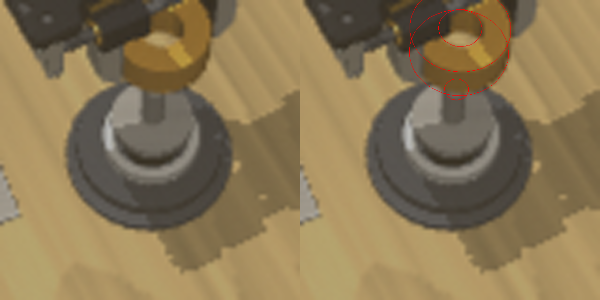

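Emit:
servo_tool([
  [[-0.004,0,0.01,0],[-0.0074,-0.0004,0.025,0],[-0.0074,-0.0004,0.045,0],[-0.0074,-0.0004,0.06,0],[-0.0074,-0.0004,0.065,0],[-0.0074,-0.0004,0.065,0],[-0.0074,-0.0004,0.065,0]],
])

```text
time: 28.83
eef_pos: [0.6274, 0.1809, 0.1047]
orientation: [3.133, 0.001, 1.569]
ft_force: [0.1, 0.6, -2.4]
width: 0.601
```

```bash
python3 -c "
from ck import *
s=readout.read_state(); x,y,z=s['eef_pos']
ck('w3','weight',x,y,z-.0046,0,OB['weight']+[(.025,.052-z+.0046)],hw=34,views=['scene'])
go((.6275,.1807,.057),yaw=np.pi/2)"
```

```text
t 28.88 pos [0.6277 0.1811 0.1052] rpy [3.1325e+00 1.0000e-03 1.5695e+00] w 0.6 F [-0.08 -0.19 -3.42]
(0.6275, 0.1807, 0.057) -> [-0.0007 -0.0014  0.0963]
turn -0.0004
```

View pics/w3.png

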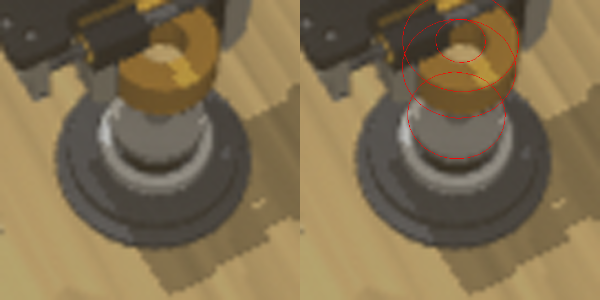

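Emit:
servo_tool([
  [[-0.0005,-0.0004,0.008,0],[-0.0005,-0.0005,0.016,0],[-0.0005,-0.0006,0.024,0],[-0.0005,-0.0007,0.032,0],[-0.0005,-0.0008,0.04,0],[-0.0005,-0.0008,0.045,0],[-0.0005,-0.0008,0.045,0]],
])

```text
time: 29.47
eef_pos: [0.6271, 0.1806, 0.0818]
orientation: [3.134, 0.002, 1.57]
ft_force: [0.2, 0.2, -3.9]
width: 0.6
```

```bash
python3 -c "
from ck import *
s=readout.read_state(); x,y,z=s['eef_pos']
ck('w4','weight',x,y,z-.0046,0,OB['weight']+[(.025,.052-z+.0046)],hw=34,views=['scene'])
go((.6275,.1807,.057),yaw=np.pi/2)"
```

```text
t 29.52 pos [0.6273 0.1807 0.0822] rpy [3.1332e+00 1.3000e-03 1.5695e+00] w 0.601 F [ 0.48 -0.79 -3.16]
(0.6275, 0.1807, 0.057) -> [ 0.     -0.0001  0.0504]
turn -0.0004
```

View pics/w4.png

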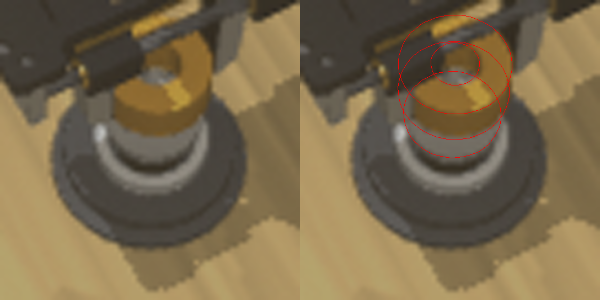

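The stem is inside the bore, at about (160,75) in the crop, with no side force. Lowering the rest.

Emit:
servo_tool([
  [[0,0,0.01,0],[0,0,0.02,0],[0,0,0.03,0],[0,0,0.038,0],[0,0,0.044,0],[0,0,0.047,0],[0,0,0.049,0],[0,0,0.05,0],[0,0,0.05,0]],
])

```text
time: 30.27
eef_pos: [0.6276, 0.1808, 0.0572]
orientation: [3.133, 0.001, 1.57]
ft_force: [-0.1, -0.5, -2.9]
width: 0.598
```

Emit:
servo_tool([
  [[0,0,0.001,0],[0,0,0.002,0],[0,0,0.002,0]],
])

```text
time: 30.52
eef_pos: [0.6279, 0.1809, 0.0568]
orientation: [3.132, 0.001, 1.569]
ft_force: [-0.0, 0.4, -1.3]
width: 0.6
```

Emit:
servo_tool([
  [[0,0,0.001,0],[0,0,0.002,0],[0,0,0.002,0]],
])

```text
time: 30.77
eef_pos: [0.628, 0.181, 0.0567]
orientation: [3.132, 0.001, 1.569]
ft_force: [-2.0, -1.0, 4.0]
width: 0.599
```

Seated. Release and retreat.

Emit:
servo_tool([
  [[0,0,0,0],[0,0,0,0],[0,0,0,0],[0,0,0,0],[0,0,0,0],[0,0,0,0],[0,0,0,0]],
], grip=1)

```text
time: 31.35
eef_pos: [0.628, 0.181, 0.0566]
orientation: [3.132, 0.001, 1.569]
ft_force: [-0.3, -0.1, 0.4]
width: 0.994
```

Emit:
servo_tool([
  [[0,0,-0.01,0],[0,0,-0.04,0],[0,0,-0.09,0],[0,0,-0.15,0],[0,0,-0.21,0],[0,0,-0.25,0],[0,0,-0.27,0],[0,0,-0.27,0]],
])

```text
time: 32.02
eef_pos: [0.628, 0.1819, 0.1947]
orientation: [3.126, -0.001, 1.569]
ft_force: [-0.6, -0.0, -0.7]
width: 0.998
```

Emit:
servo_tool([
  [[-0.06,-0.02,0,0],[-0.14,-0.04,0,0],[-0.22,-0.06,0,0],[-0.3,-0.08,0,0],[-0.38,-0.1,0,0],[-0.44,-0.12,0,0],[-0.48,-0.14,0,0],[-0.5,-0.15,0,0],[-0.5,-0.15,0,0]],
])

```text
time: 32.77
eef_pos: [0.5507, -0.0713, 0.1917]
orientation: [3.13, 0.0, 1.564]
ft_force: [-0.6, 0.6, -0.4]
width: 1.0
```

```bash
python3 -c "
from ck import *
ck('f1','weight',.6277,.1808,.052,0,OB['weight']+[(.007,.038),(.03,-.022)],hw=34)
go((.6275,.1807,.057))"
```

```text
t 32.87 pos [ 0.5528 -0.0664  0.1927] rpy [ 3.1269e+00 -2.7000e-03  1.5707e+00] w 1.0 F [0.24 0.46 0.77]
(0.6275, 0.1807, 0.057) -> [0.4935 0.1454 0.275 ]
```

View pics/f1.png

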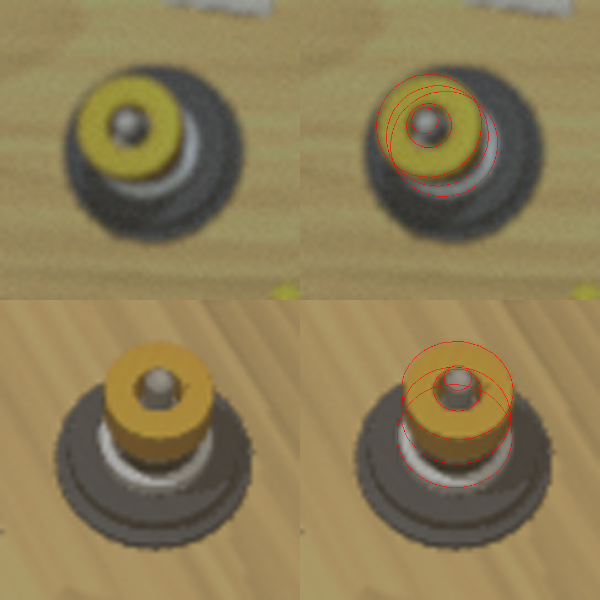

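View pics/f1_scene.png

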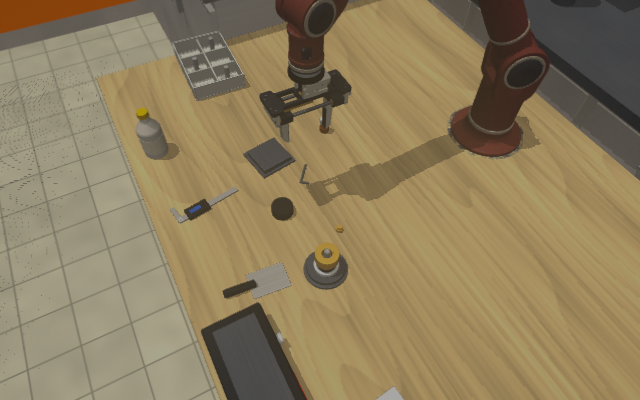

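The stack matches the model: the weight is centred at top (130,128) in the crop with the stem in its bore, and the ring is where it should be. The wide disc (282,208) is where it started. The vial (325,125) is too, as far as it can be seen behind the gripper. Handing in.

```bash
python3 -c "
from bench import job_done
print(job_done())"
```

```text
the job is handed in; nothing more can be done
None
```

The stack on the round stand is built in the order you asked for: ring, narrow rubber disc, steel plate with its stem up, then the brass weight over the stem. Each part was lowered until it touched, released and checked in the camera pictures before I fetched the next. I handed the job in at about 33 s; no verdict is reported.

**Placement:** I measured the ring at about 1 mm or less from the stand's centre after placing it. The disc, plate and weight match their expected outlines to about 1–2 mm in both cameras, with the stem well inside the weight's bore. That is a visual comparison, not a fitted measurement.

**Forces:** The wrist force never read above about 7 N at the end of any move. The last reading, with the gripper clear and open, was about 1 N.

**Left alone:** The wide disc stands at its starting pixel position. The vial does too, but in the last picture it was partly hidden by the gripper, so that check is weaker.

No check failed. The only disagreement was a steady offset of about 1 mm between the two cameras, which is within their calibration.

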